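Set the fruit firmness gauge by counting dial clicks

TASK

Set the firmness gauge on the sampling bench: by the upright peg on its dial, wind the dial anticlockwise (seen from above) until it comes up gently against its end stop, then wind it clockwise exactly four clicks, without going past the fourth. Let go with the dial resting in that click, then press the white key on the block beside the gauge fully down to store the setting and let it come up again, leaving the fruit box, paper roll and cup where they are.

Things in the scene. Friction and masses are not known exactly. Their poses are not given: they have to be found in the camera images.
- dial_hub (a point): centre of the top face of the dial, a flat aluminium disc 120 mm across, 91 mm above the bench; on its upright turning axis. It turns with the dial: x points away from the peg, z up. It has even clicks, 12 to 18 a turn. At the peg a click's resistance rises at once to 4 to 8 N and fades to nothing over 8 to 10 mm of travel; some 6 mm farther the dial has fallen into the click by itself and stays
- peg (a point): centre, half-way up, of the black round upright peg that turns the dial: 16 mm across, 42 mm tall, 45 mm from the dial's axis. It spins freely about its own axis, so it can be held at a fixed yaw while carried round. The dial has free play on its spindle (about 13 mm at the peg), felt as no resistance after a reversal; after a click faded, the next bump comes about 9 mm on. Axes as of the dial
- jaw (a joint): travel (m) of the moving steel jaw, driven by the dial: 0 at the stop, +0.00005 for each click clockwise, far too fine to read here, so count by feel. The stop (at an unmarked direction, new each time; 1 to 3 clicks away at the start) is springy, about 2 N per mm at the peg: 10 N is surely the stop, over 18 N strains the gauge and spoils the job. The first bump clockwise from it is click one
- gauge_mid (a point): centre of the underside of the fixed gauge: a grey base 170 x 300 x 30 mm (x, y, z) with a white round head 132 mm across under the dial and, at its +y end, two steel jaws up to 75 mm above the bench
- key_top (a point): centre of the top of the white round push key, 32 mm across, on a grey block 70 x 70 x 50 mm at one side of the gauge; the top is about 72 mm above the bench. Spring-loaded, 6 mm travel straight down, 5 N when fully down
- key (a joint): key travel in m: 0 up, 0.006 fully down
- punnet_mid (a point): centre of a clear plastic box of cherries, 200 x 130 x 70 mm, open at the top; not to be disturbed
- roll_mid (a point): centre of a white upright paper roll, 76 mm across and 75 mm tall; not to be disturbed
- cup_mid (a point): centre of a white plastic cup, 72 mm across and 80 mm tall; not to be disturbed
Things that resemble listed ones, but are neither listed nor needed, are in the scene too. What is shaped like the part that bears key_top but yellow is not meant.

How it is judged:
On the way, in this order (a step that is already met when the one before it is completed fails the run):
1. the dial has been wound back to its zero position at the stop (value of joint jaw below 1.2e-05 m), for 0.2 s.
2. the dial rests in the fourth click, released (value of joint jaw between 0.000183 and 0.000217 m and contact force between the fingers and anything else below 0.2 N), for 0.2 s.
3. the key is pressed down (value of joint key above 0.0048 m), for 0.05 s.
At the end, for the whole second after the job is handed in: The dial rests in the fourth click from its stop (jaw travel 0.2 mm, within a third of a click), and the key has been pressed and is up again (within 1 mm) (value of joint jaw between 0.000183 and 0.000217 m and value of joint key below 0.001 m); the robot touches nothing.
It fails at once if the dial is wound past the fourth click (value of joint jaw above 0.000235 m).
It fails at once if the dial is forced against its stop (more than about 18 N at the peg) (value of joint jaw below -2.4e-05 m).
It fails at once if the fruit box is moved more than 20 mm (distance of punnet_mid from where it was at the start of the episode above 0.02 m).
It fails at once if the paper roll is moved more than 20 mm (distance of roll_mid from where it was at the start of the episode above 0.02 m).
It fails at once if the cup is moved more than 20 mm (distance of cup_mid from where it was at the start of the episode above 0.02 m).
It also fails if it takes over 72 s, if anything falls off the work surface, if the arm or the gripper's body presses on something with over 40 N, if the wrist force passes 120 N, or if a joint passes its speed limit or range.

ROBOT

A 7-joint arm with a two-finger parallel gripper is mounted at the origin on the work surface. World frame = base frame: x ahead of the robot, y to its left, z up, the work surface at z = 0. Lengths are in m, angles in rad, forces in N, time in s.
With the tool pointing down it reaches from about 0.425 to 0.95 m from the base axis. Payload 4.7 kg.
Tool frame: the origin (TCP) lies on the centre line of the jaws, within the pads' length; the fingertips stand robot.nose_length ahead of it and the grasp point (between the pads) lies 8 mm behind it (robot.nose_length is the distance from the TCP to the fingertips, in m); z points along the fingers, y is the line along which they close (so a half turn about z gives the same grasp; the last joint's range is limited). The gripper opens to 85 mm and grips with 20 to 120 N. Pads are 22 mm wide; open, the fingers measure 114 mm over their backs; the gripper's body (76 mm by 85 mm) begins 54 mm behind the grasp point. The pads swing forward as they close: fully open they stand 13 mm farther back than shut.
Start: joints at [-1.335, 0.469, -0.049, 1.532, 0.024, 1.141, -0.082], TCP at [0.177, 0.652, 0.215] pointing down, gripper open.
Joint ranges: [-2.59, 2.59], [-0.33, 1.99], [-1.39, 1.29], [0.1, 2.45], [-1.04, 4.18], [0.21, 1.99], [-2.66, 2.66]. Speed limits (rad/s): [2.57, 2.57, 3.14, 3.14, 3.14, 3.14, 3.14].

INTERFACE

Orientations are given as [roll, pitch, yaw] about the fixed x, y, z axes, in that order (R = Rz(yaw) Ry(pitch) Rx(roll)).
In Python, from plant import robot gives the robot as it stands. Calls block until the motion is done:
- robot.goto(position, orientation): joint-space move of the TCP to a pose.
- robot.move_straight(position, vel=0.15, attitude=None, contact_N=None): straight line of the TCP; attitude=None keeps the orientation; vel is the mean speed in m/s. With contact_N (N) it stops when the force on the tool has changed by that much, and returns True; else False.
- robot.move_joints(angles): joint-space move.
- robot.grip(opening, strength=None): opening from 0.0 (shut) to 1.0 (fully open); strength is the grip in N (None keeps the last); returns when the fingers have stopped.
- robot.sleep(seconds).
- robot.inverse_kinematics(position, orientation): joint angles nearest the present ones, or None.
- robot.sense(): the state.
- robot.grab_frame(name): name is "side" or "top" or "wrist"; returns a dict with "image" (400x640x3 uint8, red, green, blue), "range_z" (400x640 float32, m along the optical axis (not along the pixel's ray), 0 where there is no reading), "fx", "fy", "cx", "cy" (pixels), "dist_coeffs" ([k1, k2, p1, p2, k3] as OpenCV has them; the pictures are not rectified), "R" (3x3) and "t" (3): a world point X has camera coordinates R X + t. Camera axes: x right, y down, z forward; pixel columns grow to the right and rows downward; lengths in m; the calibration is good to about 2 mm. A picture is of the moment at which its call begins.
A pose or a line that the arm cannot do raises robot.IKError and nothing moves.
- robot.close_job(): hands the job in; it is judged then, once.
The state is a dict: "t": time; "joint_pos": joint angles; "joint_velocities": joint speeds; "effort": joint torques, N m; "tcp_pos": TCP position; "tcp_rot": TCP orientation; "wrist_force": force on the tool from outside, world axes, zero at the start; "torque": the same for the moment, N m; "opening": opening from 0.0 (shut) to 1.0 (fully open); "gripper_force": force on a finger pad.
Only numpy, scipy, OpenCV 4.12 (cv2) and the standard library are available. Lean on these libraries where they do the work, as an engineer would, in place of code of your own. Each camera call takes 0.05 s, during which the arm holds its last target. There are 200 camera calls.

## Working session

There is one attempt and no reset: what is moved stays moved. The work goes in short steps, each a Python script; the robot and the scene stay as the last script left them, time stands still between calls to the robot, and variables do not carry over. Pictures are saved under pics/ and viewed, at most 10 in all, crops included, and the job is handed in when it is done.

```bash
ls; mkdir -p pics; python3 - <<'E'
from plant import robot
import cv2,pickle
fs={}
for n in("top","side"):
    f=robot.grab_frame(n); fs[n]=f
    cv2.imwrite(f"pics/{n}0.png",f["image"][:,:,::-1])
    print(n,f["fx"],f["cx"],f["cy"],f["dist_coeffs"],f["R"],f["t"])
pickle.dump(fs,open("f0.pkl","wb"))
s=robot.sense();print(s,robot.nose_length)
E
```

```text
pics
top 402.57981949203923 317.7656445707371 198.3058790984 [-0.09531629  0.          0.          0.          0.        ] [[-0.06243907 -0.9980432  -0.00333758]
 [-0.97743742  0.06182537 -0.20197453]
 [ 0.20178566 -0.00934882 -0.97938509]] [0.03489333 0.60928582 1.07187923]
side 432.61171034725976 318.81307232843113 197.09804158119118 [-0.1101829  0.         0.         0.         0.       ] [[ 0.8678341  -0.49672352 -0.01138911]
 [-0.29504431 -0.49676281 -0.81619579]
 [ 0.39976596  0.71168284 -0.57766315]] [-0.51999067  0.2397529   1.03411284]
{'t': 0.1, 'joint_pos': array([-1.3349009 ,  0.46937842, -0.04858563,  1.53358159,  0.02413185,
        1.14104644, -0.08227665]), 'joint_velocities': array([-0.00031305, -0.00188152,  0.0001405 , -0.00370832,  0.00234647,
        0.00173333, -0.00025055]), 'effort': array([ 5.92987290e-04, -5.11515641e+01, -4.70920047e-02, -2.38389480e+01,
        1.07644679e-02,  4.36631453e-03,  1.12742345e-05]), 'tcp_pos': array([0.17650916, 0.65091984, 0.21355149]), 'tcp_rot': array([-3.13976816e+00,  9.90895730e-05,  2.87685482e+00]), 'wrist_force': array([ 0.21354349,  0.80352552, -0.3202933 ]), 'torque': array([ 0.01453107, -0.03997408,  0.02327766]), 'gripper_force': 0.0, 'opening': 1.0007481379623762} 0.011
```

View pics/top0.png

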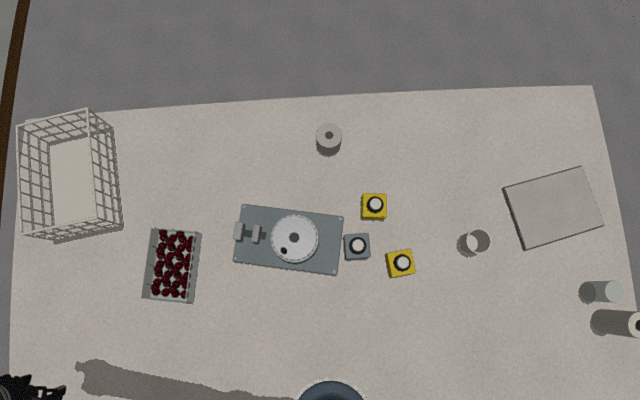

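View pics/side0.png

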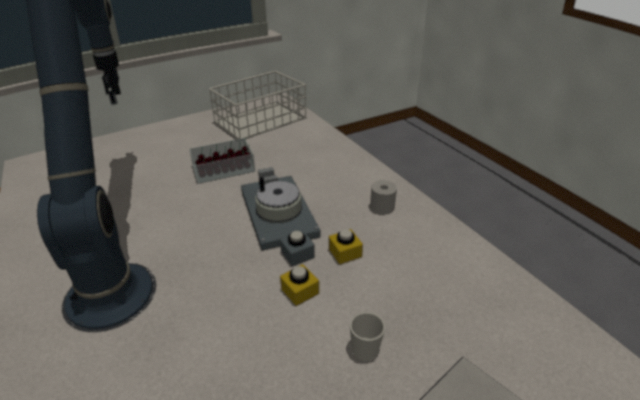

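Top view: gauge dial about (295,238), black peg (283,251), jaws (248,233). Key candidates are the grey block's key (358,245) and the yellow lookalikes at (375,205) and (401,263). By the description I choose the grey one at (358,245). The fruit box is at (172,265), the paper roll at (329,137) and the cup at (475,242). Next is a close crop.

```bash
cat > h.py <<'E'
import numpy as np,cv2
def cam(f):
    K=np.array([[f["fx"],0,f["cx"]],[0,f["fy"],f["cy"]],[0,0,1.]]);return K,np.array(f["dist_coeffs"]),np.array(f["R"]),np.array(f["t"])
def plane(f,uv,z):
    K,d,R,t=cam(f); n=cv2.undistortPoints(np.array(uv,float).reshape(-1,1,2),K,d).reshape(-1,2)
    r=np.c_[n,np.ones(len(n))]@R; C=-R.T@t
    return C+r*((z-C[2])/r[:,2:])
def proj(f,X):
    K,d,R,t=cam(f); return cv2.projectPoints(np.array(X,float).reshape(-1,1,3),cv2.Rodrigues(R)[0],t,K,d)[0].reshape(-1,2)
E
python3 - <<'E'
import pickle,cv2,numpy as np
from h import *
fs=pickle.load(open("f0.pkl","rb"));f=fs["top"];im=f["image"]
x0,y0,x1,y1=225,190,425,290
c=cv2.resize(im[y0:y1,x0:x1,::-1],None,fx=4,fy=4,interpolation=cv2.INTER_CUBIC);cv2.imwrite("pics/crop.png",c)
g=im.astype(int).sum(2)/3; hsv=cv2.cvtColor(im,cv2.COLOR_RGB2HSV)
# peg
m=(g<60).astype(np.uint8); m[:, :260]=0;m[:,325:]=0;m[:225]=0;m[270:]=0
v,u=np.nonzero(m);print("peg px",u.mean(),v.mean(),len(u),u.min(),u.max(),v.min(),v.max()); print(plane(f,[[u.mean(),v.mean()]],.112))
# white: head+dial
w=(g>g[230:240,300:310].mean()*.8).astype(np.uint8)
for b in((262,205,330,272),(345,233,372,258)):
    s=w[b[1]:b[3],b[0]:b[2]];n,l,st,ce=cv2.connectedComponentsWithStats(s)
    for i in range(1,n):
        if st[i,4]>30: print(b,st[i],ce[i]+b[:2],plane(f,[ce[i]+b[:2]],.091 if b[0]<300 else .072))
# depth cloud
V,U=np.mgrid[y0:y1,x0:x1];Z=f["range_z"][y0:y1,x0:x1].ravel()
K,d,R,t=cam(f);n=cv2.undistortPoints(np.c_[U.ravel(),V.ravel()].astype(float).reshape(-1,1,2),K,d).reshape(-1,2)
P=(np.c_[n,np.ones(len(n))]*Z[:,None]-t)@R; P=P[Z>0]
for lo,hi in((.080,.1),(.105,.15),(.055,.08)):
    q=P[(P[:,2]>lo)&(P[:,2]<hi)]; print(lo,len(q),q.mean(0),q.min(0),q.max(0))
q=P[(P[:,2]>.082)&(P[:,2]<.1)];(cx,cy),r=cv2.minEnclosingCircle(q[:,:2].astype(np.float32));print(cx,cy,r)
for nm,uv,z in(("punnet",(172,265),.07),("roll",(329,130),.075),("cup",(479,240),.08),("jaws",(239,230),.075),("y1",(375,205),.072),("y2",(402,263),.072)):print(nm,plane(f,[uv],z))
print(plane(f,[(243,205),(344,216),(336,275),(233,262)],.03))
E
```

```text
peg px 282.7704918032787 246.8360655737705 61 260 314 227 263
[[0.47567972 0.09710845 0.112     ]]
(262, 205, 330, 272) [  0   0  68   9 352] [304.97159091 207.69886364] [[0.58040561 0.03336431 0.091     ]]
(262, 205, 330, 272) [   9   10   47   47 1525] [294.48459016 237.3252459 ] [[0.50118179 0.06614709 0.091     ]]
(262, 205, 330, 272) [  0  62  35   5 101] [274.23762376 269.71287129] [[0.41817311 0.1244587  0.091     ]]
(345, 233, 372, 258) [24  0  3 25 49] [370.3877551  242.69387755] [[ 0.47538699 -0.13930537  0.072     ]]
(345, 233, 372, 258) [ 8  7 11 11 95] [357.64210526 244.82105263] [[ 0.47186627 -0.10396992  0.072     ]]
0.08 1568 [0.50103027 0.06767704 0.09112797] [0.4365149  0.0055353  0.08003025] [0.56462178 0.13104317 0.09926582]
0.105 36 [0.46506555 0.09543616 0.13031247] [0.4584382  0.08882768 0.10551963] [0.47365956 0.10285401 0.13697536]
0.055 1238 [ 0.49687639 -0.03319591  0.06986883] [ 0.39175972 -0.24822227  0.05501066] [0.60885313 0.23616057 0.07999561]
0.5010049343109131 0.0689881220459938 0.06304037570953369
punnet [[0.44709147 0.40835842 0.07      ]]
roll [[ 0.80702733 -0.04835275  0.075     ]]
cup [[ 0.46146829 -0.43939608  0.08      ]]
jaws [[0.53239889 0.21871903 0.075     ]]
y1 [[ 0.57918138 -0.16133154  0.072     ]]
y2 [[ 0.4145795  -0.22066189  0.072     ]]
[[ 0.61081845  0.21392408  0.03      ]
 [ 0.56033651 -0.0757356   0.03      ]
 [ 0.39495542 -0.04098129  0.03      ]
 [ 0.44851481  0.24695203  0.03      ]]
```

View pics/crop.png

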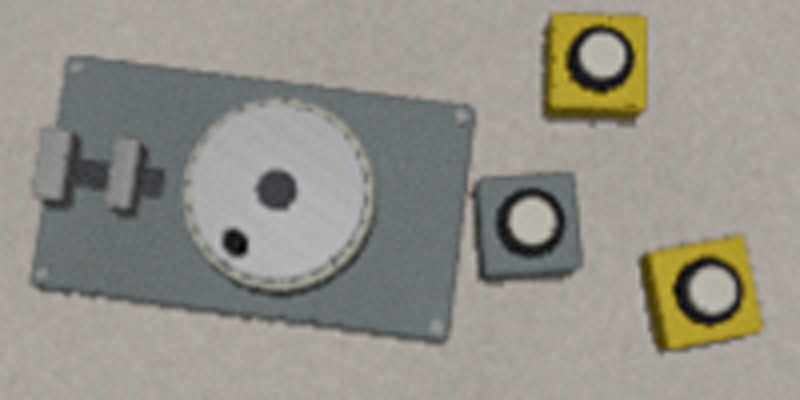

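The crop confirms the peg at px (284,250.5), the hub centre at (294.3,237.5), and the wanted white key on the grey block at (358,245.5), with the yellow blocks separate. Next I approach the peg and grip it.

```bash
python3 - <<'E'
import pickle
from h import *
from plant import robot
f=pickle.load(open("f0.pkl","rb"))["top"]
print(plane(f,[(284,250.5)],.133),plane(f,[(284,250.5)],.125),plane(f,[(294.25,237.5)],.091),plane(f,[(358,245.3)],.072))
H=np.array([.5009,.067]);P=np.array([.4655,.0955])
best=None
for yaw in np.arange(-3,3.1,.25):
    qs=[robot.inverse_kinematics([*(H+.045*np.array([np.cos(a),np.sin(a)])),.107],[np.pi,0,yaw]) for a in np.radians(np.arange(0,250,30))]
    if all(q is not None for q in qs):
        Q=np.array(qs);print(round(yaw,2),Q.min(0).round(2),Q.max(0).round(2))
E
```

```text
[[0.46420302 0.09260525 0.133     ]] [[0.46483978 0.09326242 0.125     ]] [[0.50074933 0.06680284 0.091     ]] [[ 0.47049856 -0.1048421   0.072     ]]
-3.0 [-0.5   0.26  0.21  1.95 -0.15  0.74  1.5 ] [-0.4   0.39  0.36  2.15 -0.1   0.81  1.72]
-2.75 [-0.47  0.26  0.17  1.95 -0.14  0.74  1.74] [-0.37  0.39  0.33  2.15 -0.08  0.81  1.96]
-2.5 [-0.44  0.26  0.11  1.95 -0.13  0.74  1.96] [-0.33  0.39  0.31  2.15 -0.05  0.81  2.2 ]
-2.25 [-0.39  0.26  0.07  1.95 -0.09  0.74  2.19] [-0.28  0.39  0.22  2.15 -0.03  0.81  2.41]
-2.0 [-0.33  0.26  0.    1.94 -0.07  0.74  2.41] [-0.23  0.39  0.16  2.14 -0.    0.81  2.63]
-1.75 [-0.28  0.3  -1.18  1.9   0.01  0.77  2.06] [ 0.76  0.7  -0.03  2.09  0.74  1.07  2.66]
-1.5 [-1.    0.5  -1.18  1.9  -0.6   0.87 -2.59] [0.73 0.7  1.12 2.14 0.74 1.07 2.43]
-1.25 [-1.15  0.45  1.11  1.98 -0.7   0.84 -2.48] [-0.98  0.63  1.12  2.18 -0.56  0.97 -2.34]
-1.0 [-1.15  0.45  1.11  1.98 -0.7   0.84 -2.23] [-0.98  0.63  1.12  2.18 -0.56  0.97 -2.09]
-0.75 [-1.15  0.45  1.11  1.98 -0.7   0.84 -1.98] [-0.98  0.63  1.12  2.18 -0.56  0.97 -1.84]
-0.5 [-1.15  0.45  1.
[... 667 characters left out ...]
75 -0.39] [-0.62  0.43  0.63  2.16 -0.22  0.83 -0.18]
1.5 [-0.7   0.28  0.48  1.96 -0.28  0.75 -0.16] [-0.6   0.42  0.59  2.16 -0.2   0.83  0.05]
1.75 [-0.67  0.28  0.44  1.96 -0.26  0.75  0.08] [-0.58  0.42  0.56  2.16 -0.19  0.82  0.28]
2.0 [-0.64  0.27  0.41  1.96 -0.24  0.74  0.31] [-0.55  0.41  0.53  2.16 -0.17  0.82  0.52]
2.25 [-0.62  0.27  0.37  1.96 -0.22  0.74  0.54] [-0.53  0.41  0.49  2.16 -0.16  0.82  0.75]
2.5 [-0.59  0.27  0.34  1.96 -0.2   0.74  0.78] [-0.49  0.4   0.46  2.16 -0.15  0.82  0.98]
2.75 [-0.56  0.27  0.3   1.96 -0.18  0.74  1.01] [-0.46  0.4   0.43  2.15 -0.13  0.81  1.22]
3.0 [-0.53  0.27  0.25  1.96 -0.17  0.74  1.24] [-0.44  0.4   0.4   2.15 -0.11  0.81  1.45]
```

```bash
python3 - <<'E'
from plant import robot
import numpy as np
P=(.4648,.0945);o=[np.pi,0,2.25]
robot.goto([*P,.2],o); print(robot.sense()["t"])
robot.move_straight([*P,.107],vel=.1,contact_N=10)
robot.sleep(.1); s=robot.sense();print(s["t"],s["tcp_pos"],s["wrist_force"])
np.save("base.npy",s["wrist_force"])
robot.grip(0.0,30);s=robot.sense();print(s["t"],s["tcp_pos"],s["tcp_rot"],s["wrist_force"],s["opening"],s["gripper_force"])
for k in range(5): print(robot.sense()["t"],robot.sense()["wrist_force"])
E
```

```text
2.3417
3.525 [0.46532452 0.09464271 0.10762159] [ 1.1642175  -0.61095645 -0.40922106]
4.1667 [0.46502996 0.09459606 0.10718237] [3.14112979e+00 1.01028910e-04 2.25000594e+00] [0.35229111 0.53941818 1.75231452] 0.16335885608086673 29.23988011898473
4.1667 [0.35229111 0.53941818 1.75231452]
4.1667 [0.35229111 0.53941818 1.75231452]
4.1667 [0.35229111 0.53941818 1.75231452]
4.1667 [0.35229111 0.53941818 1.75231452]
4.1667 [0.35229111 0.53941818 1.75231452]
```

```bash
cat > w.py <<'E'
import numpy as np,json,os
from plant import robot
H=np.array([.5008,.0672]);B=np.load("base.npy");Z=.107
ST="st.json"
def load():
    if os.path.exists(ST): return json.load(open(ST))
    p=robot.sense()["tcp_pos"][:2]-H; return dict(a=float(np.arctan2(p[1],p[0])),r=float(np.hypot(*p)))
def meas(n=3):
    F=[];P=[]
    for _ in range(n):
        robot.sleep(.012); s=robot.sense();F.append(s["wrist_force"]);P.append(s["tcp_pos"])
    F=np.mean(F,0)-B;p=np.mean(P,0)[:2]-H;a=np.arctan2(p[1],p[0])
    er=np.array([np.cos(a),np.sin(a)]);et=np.array([-er[1],er[0]])
    return a,np.hypot(*p),F[:2]@et,F[:2]@er,s["t"],F[2]
LOG=[]
def step(S,mm,vel=.03):
    """mm>0: anticlockwise at the peg"""
    S["a"]+=mm/45.
    robot.move_straight([H[0]+S["r"]*np.cos(S["a"]),H[1]+S["r"]*np.sin(S["a"]),Z],vel=vel)
    m=meas(); S["r"]+=float(np.clip(1e-4*m[3],-3e-4,3e-4))
    json.dump(S,open(ST,"w")); LOG.append(m)
    print("cmd %6.1f act %6.1f r %5.1f Ft %5.1f Fr %5.1f Fz %4.1f t %.2f"%(S["a"]*45,(m[0]%6.2832)*45,m[1]*1e3,m[2],m[3],m[5],m[4]))
    return m
E
python3 - <<'E'
from w import *
S=load();print(S)
for k in range(14):
    m=step(S,1.2)
    if m[2]<-10: print("STOP?");break
E
```

```text
{'a': 2.4879966407954215, 'r': 0.04505596084179399}
cmd  113.2 act  112.4 r  45.0 Ft  -2.5 Fr   2.2 Fz  1.6 t 4.44
cmd  114.4 act  113.1 r  45.0 Ft  -5.0 Fr   0.6 Fz  0.3 t 4.72
cmd  115.6 act  114.1 r  44.9 Ft  -5.6 Fr   1.0 Fz -0.3 t 4.99
cmd  116.8 act  115.6 r  45.0 Ft  -5.1 Fr   0.8 Fz -0.1 t 5.27
cmd  118.0 act  117.5 r  45.0 Ft  -4.0 Fr  -0.4 Fz  0.5 t 5.54
cmd  119.2 act  119.6 r  45.2 Ft  -2.3 Fr  -1.0 Fz  2.2 t 5.82
cmd  120.4 act  121.0 r  45.2 Ft  -0.5 Fr  -0.4 Fz  3.0 t 6.09
cmd  121.6 act  122.1 r  45.2 Ft   0.1 Fr  -0.9 Fz  3.7 t 6.37
cmd  122.8 act  123.1 r  45.2 Ft   0.1 Fr  -0.5 Fz  4.8 t 6.64
cmd  124.0 act  124.1 r  45.2 Ft  -0.1 Fr  -0.7 Fz  3.9 t 6.92
cmd  125.2 act  125.2 r  45.1 Ft   0.4 Fr  -1.0 Fz  4.4 t 7.19
cmd  126.4 act  126.4 r  45.1 Ft  -0.4 Fr  -0.3 Fz  3.8 t 7.47
cmd  127.6 act  127.6 r  45.0 Ft  -0.1 Fr  -0.2 Fz  5.1 t 7.74
cmd  128.8 act  128.8 r  45.0 Ft  -0.1 Fr   0.0 Fz  5.4 t 8.02
```

```bash
python3 - <<'E'
from w import *
S=load()
for k in range(60):
    m=step(S,1.2 if not LOG or LOG[-1][2]>-7.5 else .8)
    if m[2]<-10: print("STOP");robot.sleep(.3);print(meas());break
E
```

```text
cmd  130.0 act  130.0 r  45.0 Ft  -0.3 Fr   0.3 Fz  5.0 t 8.29
cmd  131.2 act  131.0 r  45.0 Ft  -0.8 Fr  -0.3 Fz  4.6 t 8.57
cmd  132.4 act  131.6 r  44.9 Ft  -3.9 Fr  -0.2 Fz  4.1 t 8.84
cmd  133.6 act  132.4 r  44.9 Ft  -5.5 Fr  -0.1 Fz  3.5 t 9.12
cmd  134.8 act  133.5 r  44.9 Ft  -6.0 Fr   0.1 Fz  3.3 t 9.39
cmd  136.0 act  134.9 r  44.9 Ft  -5.1 Fr  -0.1 Fz  3.7 t 9.67
cmd  137.2 act  136.8 r  44.9 Ft  -4.5 Fr  -0.3 Fz  3.8 t 9.94
cmd  138.4 act  138.9 r  44.9 Ft  -2.9 Fr  -0.8 Fz  3.9 t 10.22
cmd  139.6 act  140.2 r  44.9 Ft  -1.2 Fr  -0.4 Fz  4.6 t 10.49
cmd  140.8 act  141.3 r  44.9 Ft  -0.6 Fr  -0.3 Fz  5.7 t 10.77
cmd  142.0 act  142.2 r  44.9 Ft  -0.6 Fr   0.4 Fz  5.4 t 11.04
cmd  143.2 act  143.2 r  44.8 Ft  -0.6 Fr  -0.6 Fz  5.0 t 11.32
cmd  144.4 act  144.4 r  44.8 Ft  -0.3 Fr  -0.1 Fz  5.4 t 11.59
cmd  145.6 act  145.5 r  44.7 Ft  -0.3 Fr  -1.1 Fz  5.3 t 11.87
cmd  146.8 act  146.7 r  44.7 Ft  -0.8 Fr  -0.3 Fz  5.6 t 12.14
cmd  148.0 act  147.9 r  44.7 Ft  -0.6 Fr  -0.3 Fz  5.4 t 12.42
cmd  149.2 act  149.1 r  44.7 Ft  -1.0 Fr  -0.1 Fz  6.3 t 12.69
cmd  150.4 act  150
[... 1120 characters left out ...]
 6.6 t 17.64
cmd  172.0 act  170.6 r  44.4 Ft  -3.2 Fr   0.1 Fz  7.8 t 17.92
cmd  173.2 act  171.3 r  44.4 Ft  -3.9 Fr  -0.0 Fz  9.0 t 18.19
cmd  174.4 act  171.9 r  44.5 Ft  -5.8 Fr   0.5 Fz  9.5 t 18.47
cmd  175.6 act  172.6 r  44.5 Ft  -6.8 Fr  -0.3 Fz 10.1 t 18.74
cmd  176.8 act  173.3 r  44.5 Ft  -8.1 Fr   0.5 Fz 10.9 t 19.02
cmd  177.6 act  173.7 r  44.5 Ft  -9.8 Fr   0.0 Fz 10.8 t 19.29
cmd  178.4 act  174.1 r  44.5 Ft -10.0 Fr   0.4 Fz 12.3 t 19.57
cmd  179.2 act  174.6 r  44.5 Ft -10.5 Fr   0.1 Fz 12.4 t 19.84
STOP
(np.float64(-2.4044038532341148), np.float64(0.04453025072937946), np.float64(-10.728077142370758), np.float64(0.072292999465993), 20.1667, np.float64(12.75325278882336))
```

```bash
cat >> w.py <<'E'
_st=step
def step(S,mm,vel=.03):
    global Z
    Z=S.get("z",Z); m=_st(S,mm,vel); S["z"]=float(np.clip(Z+np.clip(5e-5*m[5],-2e-4,2e-4),.105,.110)); return m
E
python3 - <<'E'
from w import *
S=load()
while 1:
    m=step(S,-1.2)
    if abs(m[2])>10.5 and len(LOG)>4 or (m[0]%6.2832)*45<106: break
print(robot.sense()["tcp_pos"],S)
E
```

```text
cmd  178.0 act  173.8 r  44.5 Ft  -9.9 Fr   0.1 Fz 11.7 t 20.44
cmd  176.8 act  173.1 r  44.5 Ft  -7.8 Fr  -0.4 Fz  9.2 t 20.72
cmd  175.6 act  172.4 r  44.5 Ft  -6.8 Fr  -0.8 Fz  6.6 t 20.99
cmd  174.4 act  172.2 r  44.4 Ft  -6.5 Fr  -0.9 Fz  4.2 t 21.27
cmd  173.2 act  171.9 r  44.4 Ft  -5.5 Fr  -2.2 Fz  0.6 t 21.54
cmd  172.0 act  171.4 r  44.4 Ft  -5.0 Fr  -2.2 Fz -2.9 t 21.82
cmd  170.8 act  170.7 r  44.3 Ft  -4.0 Fr  -1.6 Fz -4.0 t 22.09
cmd  169.6 act  169.9 r  44.1 Ft  -2.3 Fr   0.2 Fz -3.0 t 22.37
cmd  168.4 act  168.8 r  44.1 Ft  -1.0 Fr   0.9 Fz -1.2 t 22.64
cmd  167.2 act  167.2 r  44.0 Ft  -1.3 Fr   1.9 Fz  0.5 t 22.92
cmd  166.0 act  165.8 r  44.0 Ft  -0.8 Fr   2.9 Fz -0.1 t 23.19
cmd  164.8 act  164.6 r  44.1 Ft  -1.0 Fr   1.9 Fz -0.4 t 23.47
cmd  163.6 act  163.4 r  44.1 Ft  -0.4 Fr   2.1 Fz -1.0 t 23.74
cmd  162.4 act  162.3 r  44.2 Ft  -1.6 Fr   0.1 Fz -1.5 t 24.02
cmd  161.2 act  161.1 r  44.2 Ft  -1.0 Fr   0.3 Fz -0.4 t 24.29
cmd  160.0 act  159.9 r  44.3 Ft  -1.2 Fr   0.3 Fz -0.3 t 24.57
cmd  158.8 act  158.7 r  44.3 Ft  -1.3 Fr  -0.8 Fz  1.0 t 24.84
cmd  157.6 a
[... 2216 characters left out ...]
0.4 t 34.47
cmd  115.6 act  116.5 r  45.2 Ft   4.3 Fr   0.2 Fz  2.4 t 34.74
cmd  114.4 act  115.8 r  45.3 Ft   5.6 Fr   0.4 Fz  2.5 t 35.02
cmd  113.2 act  114.7 r  45.3 Ft   5.7 Fr  -0.7 Fz  2.2 t 35.29
cmd  112.0 act  113.3 r  45.3 Ft   5.6 Fr  -0.4 Fz  1.3 t 35.57
cmd  110.8 act  111.4 r  45.3 Ft   4.1 Fr  -0.3 Fz -0.8 t 35.84
cmd  109.6 act  109.3 r  45.2 Ft   1.9 Fr  -0.2 Fz -3.5 t 36.12
cmd  108.4 act  107.7 r  45.2 Ft   0.6 Fr   0.1 Fz -4.7 t 36.39
cmd  107.2 act  106.5 r  45.2 Ft   0.4 Fr   0.1 Fz -3.1 t 36.67
cmd  106.0 act  105.5 r  45.1 Ft  -0.0 Fr   1.6 Fz -1.0 t 36.94
[0.46927331 0.09950342 0.10731928] {'a': 2.3546633074620873, 'r': 0.04517170682336885, 'z': 0.10704174477637367}
```

```bash
python3 - <<'E'
from w import *
S=load(); bump=None;fade=None
while 1:
    m=step(S,-1.2 if fade is None else -1.0); a=(m[0]%6.2832)*45
    if bump is None and m[2]>2.5: bump=a
    if bump and fade is None and a<bump-5 and m[2]<.6: fade=a
    if a<82.8 or (fade and a<fade-5.3) or (bump is None and a<92): break
print(bump,fade,a)
E
```

```text
cmd  104.8 act  104.5 r  45.2 Ft   0.2 Fr   1.2 Fz  0.2 t 37.22
cmd  103.6 act  103.3 r  45.2 Ft   0.8 Fr   1.3 Fz  0.4 t 37.49
cmd  102.4 act  102.1 r  45.3 Ft   0.2 Fr   0.8 Fz  0.8 t 37.77
cmd  101.2 act  101.0 r  45.3 Ft   0.1 Fr   0.3 Fz  1.1 t 38.04
cmd  100.0 act   99.9 r  45.4 Ft   0.2 Fr   0.5 Fz  0.2 t 38.32
cmd   98.8 act   98.7 r  45.4 Ft   0.6 Fr  -0.2 Fz -0.1 t 38.59
cmd   97.6 act   98.1 r  45.5 Ft   2.2 Fr   0.3 Fz  2.0 t 38.87
cmd   96.4 act   97.6 r  45.6 Ft   5.4 Fr  -0.2 Fz  4.4 t 39.14
cmd   95.2 act   97.0 r  45.7 Ft   6.6 Fr   0.4 Fz  4.2 t 39.42
cmd   94.0 act   95.9 r  45.7 Ft   5.9 Fr  -0.4 Fz  2.7 t 39.69
cmd   92.8 act   94.4 r  45.6 Ft   5.3 Fr  -0.1 Fz  0.9 t 39.97
cmd   91.6 act   92.5 r  45.6 Ft   4.3 Fr  -1.0 Fz -1.0 t 40.24
cmd   90.4 act   90.3 r  45.5 Ft   2.6 Fr  -1.3 Fz -5.8 t 40.52
cmd   89.2 act   88.6 r  45.5 Ft   1.4 Fr  -1.2 Fz -6.9 t 40.79
cmd   88.0 act   87.5 r  45.4 Ft   1.0 Fr  -0.4 Fz -5.9 t 41.07
cmd   86.8 act   86.4 r  45.4 Ft   1.0 Fr   0.6 Fz -4.2 t 41.34
cmd   85.6 act   85.1 r  45.4 Ft   0.6 Fr   1.5 Fz -2.3 t 41.62
cmd   84.4 act   83.8 r  45.5 Ft   0.4 Fr   1.6 Fz  0.8 t 41.89
cmd   83.4 act   83.0 r  45.5 Ft   0.3 Fr   1.5 Fz  1.9 t 42.17
cmd   82.4 act   82.1 r  45.6 Ft   1.1 Fr   0.8 Fz  1.7 t 42.44
97.628661781858 83.83949409645683 82.1090671988034
```

```bash
python3 - <<'E'
from plant import robot
import numpy as np,cv2
robot.grip(0.8); robot.sleep(.4)
p=robot.sense()["tcp_pos"];print(robot.sense()["t"])
robot.move_straight([p[0],p[1],.19],vel=.12)
f=robot.grab_frame("top");cv2.imwrite("pics/t2.png",cv2.resize(f["image"][190:290,225:425,::-1],None,fx=4,fy=4))
K=[.4708,-.1046];o=[np.pi,0,2.25]
robot.goto([*K,.15],o); robot.grip(0.0); robot.sleep(.1)
s=robot.sense();b=s["wrist_force"];print(s["t"],s["tcp_pos"],b)
robot.move_straight([*K,.090],vel=.1)
for z in np.arange(.088,.064,-.0015):
    robot.move_straight([*K,z],vel=.04);robot.sleep(.05);s=robot.sense();F=s["wrist_force"][2]-b[2]
    print("%.4f %.4f %.1f %.2f"%(z,s["tcp_pos"][2],F,s["t"]))
    if F>13: break
robot.sleep(.15);robot.move_straight([*K,.13],vel=.1);s=robot.sense();print(s["t"],s["tcp_pos"],s["wrist_force"]-b)
f=robot.grab_frame("side");cv2.imwrite("pics/s2.png",cv2.resize(f["image"][140:300,180:420,::-1],None,fx=3,fy=3))
E
```

```text
43.4
45.925 [ 0.47079406 -0.10464136  0.15001504] [ 0.06023651  0.17061946 -0.52208884]
0.0880 0.0883 0.0 46.98
0.0865 0.0865 1.5 47.27
0.0850 0.0849 0.1 47.58
0.0835 0.0834 0.7 47.88
0.0820 0.0819 1.7 48.17
0.0805 0.0804 0.7 48.48
0.0790 0.0789 -0.1 48.77
0.0775 0.0775 1.2 49.08
0.0760 0.0760 -0.5 49.38
0.0745 0.0744 0.2 49.67
0.0730 0.0729 0.1 49.98
0.0715 0.0714 1.2 50.27
0.0700 0.0700 0.5 50.58
0.0685 0.0684 0.9 50.88
0.0670 0.0670 0.2 51.17
0.0655 0.0654 1.6 51.48
52.4167 [ 0.47035858 -0.10439591  0.1296114 ] [-0.29571912 -0.24998666 -0.23681633]
```

View pics/s2.png

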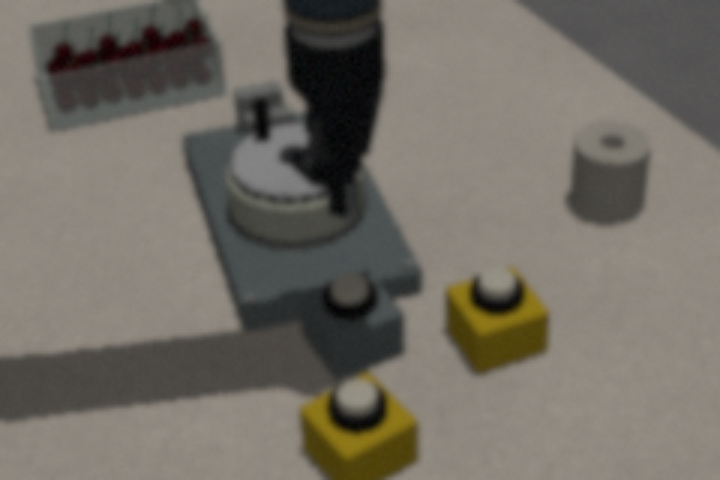

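```bash
python3 - <<'E'
from plant import robot
s=robot.sense();print(s["opening"],s["gripper_force"],s["t"])
robot.grip(0.0,40);s=robot.sense();print(s["opening"],s["gripper_force"],s["t"])
E
```

```text
0.0012085550020416258 0.0 52.4667
-0.001372624345477573 0.0 52.6833
```

View pics/t2.png

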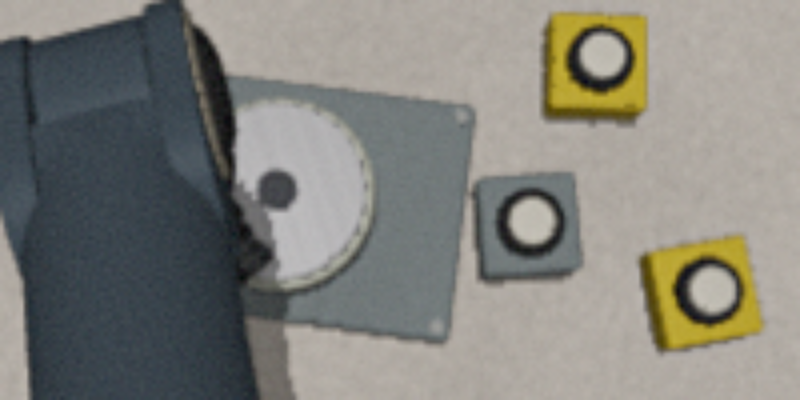

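```bash
python3 - <<'E'
import pickle
from h import *
from plant import robot
fs=pickle.load(open("f0.pkl","rb"));f=fs["side"]
print(proj(f,[[.4704,-.1044,.119],[.4704,-.1044,.13],[.4708,-.1046,.072],[.4708,-.1046,.05]]))
print(plane(f,[(296.7,236.7)],.072))
g=robot.grab_frame("side");im=g["image"]
cv2.imwrite("pics/s3.png",cv2.resize(im[170:270,250:350,::-1],None,fx=6,fy=6,interpolation=cv2.INTER_CUBIC))
w=robot.grab_frame("wrist");cv2.imwrite("pics/w3.png",w["image"][:,:,::-1])
print(proj(w,[[.4708,-.1046,.072]]),robot.sense()["tcp_pos"])
E
```

```text
[[294.27076985 219.41279598]
 [294.07295823 215.92821144]
 [295.26832584 233.83137971]
 [295.63939056 240.33553947]]
[[ 0.46876322 -0.11648211  0.072     ]]
[[319.65983882 207.19657606]] [ 0.4705747  -0.1046182   0.12965649]
```

View pics/s3.png

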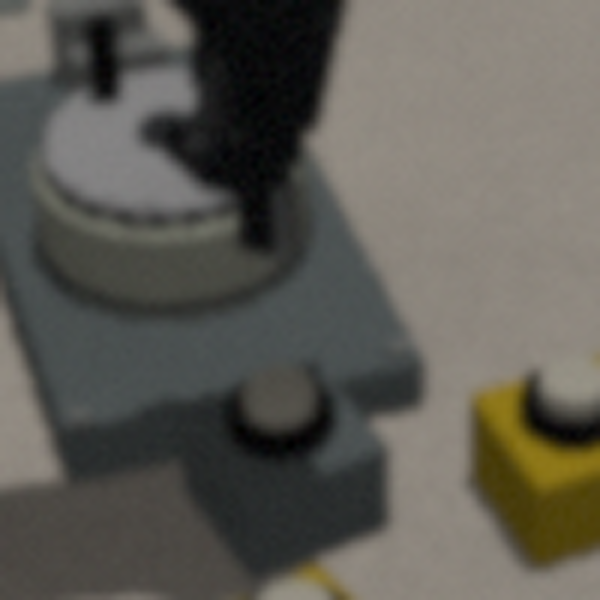

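View pics/w3.png

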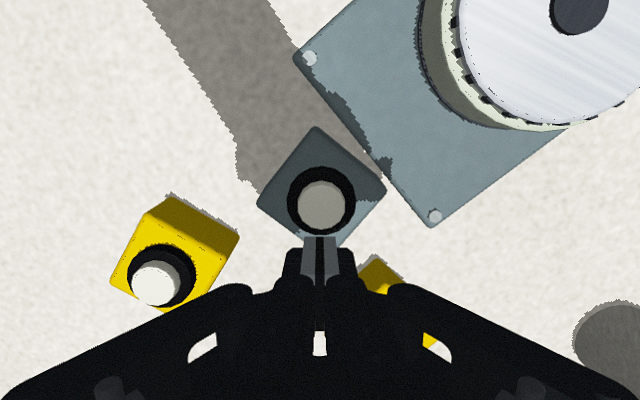

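```bash
python3 - <<'E'
from h import *
from plant import robot
w=robot.grab_frame("wrist");s=robot.sense();p=s["tcp_pos"]
for d in(-.03,-.02,-.01,0,.011): print(d,proj(w,[[p[0],p[1],p[2]-d]]).round(1), end=" ")
for (u,v) in((314,242),(326,242),(306,244),(333,244)): print((u,v),w["range_z"][v,u])
K,d,R,t=cam(w);X=R.T@(np.array(cv2.undistortPoints(np.array([[[314.,240.]]]),K,d)[0,0].tolist()+[1])*w["range_z"][240,314]-t);print("tip",X)
n=0
for (u,v) in((321,204),(321,210),(270,200),(380,195)):
    q=np.append(cv2.undistortPoints(np.array([[[float(u),float(v)]]]),K,d)[0,0],1)*w["range_z"][v,u];print((u,v),R.T@(q-t))
print(s["t"])
E
```

```text
-0.03 [[319.6 270.9]] -0.02 [[319.5 260. ]] -0.01 [[319.5 250.5]] 0 [[319.5 242. ]] 0.011 [[319.5 233.7]] (314, 242) 0.14189015
(326, 242) 0.14306356
(306, 244) 0.13998091
(333, 244) 0.14053413
tip [ 0.46139801 -0.09676933  0.15569699]
(321, 204) [ 0.47026552 -0.10245068  0.07174088]
(321, 210) [ 0.47261336 -0.10535935  0.07287186]
(270, 200) [ 0.44421581 -0.12771891  0.05112502]
(380, 195) [ 0.50253713 -0.07580666  0.05136414]
52.8333
```

The key position and height check out: the wrist view shows the key at (321,204), and depth gives z = 0.072, up. The shut fingertips show at about (320,238), roughly 20 mm higher than I assumed, so the first press stopped short. I'll go deeper, guarded by contact force.

```bash
python3 - <<'E'
from plant import robot
import numpy as np
K=[.4708,-.1046]
robot.move_straight([*K,.070],vel=.15,contact_N=12)
s=robot.sense();b=s["wrist_force"];print(s["t"],s["tcp_pos"])
c=robot.move_straight([*K,.038],vel=.02,contact_N=12)
s=robot.sense();print(c,s["t"],s["tcp_pos"],s["wrist_force"]-b)
robot.sleep(.12);s=robot.sense();print(s["t"],s["tcp_pos"],s["wrist_force"]-b)
E
```

```text
53.3833 [ 0.47107073 -0.1048992   0.07020244]
True 54.425 [ 0.47080907 -0.10455051  0.0492215 ] [-2.35159492e+00 -5.10516147e-03  7.54898632e+00]
54.5417 [ 0.47081475 -0.10456099  0.04924518] [-2.36281025  1.02075685  8.39883651]
```

```bash
python3 - <<'E'
from plant import robot
import numpy as np
K=[.4708,-.1046]
for z in(.048,.0465,.045):
    robot.move_straight([*K,z],vel=.02);robot.sleep(.1);s=robot.sense();print(s["t"],s["tcp_pos"],s["wrist_force"])
    if s["wrist_force"][2]>16: break
for z in(.053,.056,.06):
    robot.move_straight([*K,z],vel=.05);robot.sleep(.05);s=robot.sense();print(s["tcp_pos"][2],s["wrist_force"][2])
robot.move_straight([*K,.12],vel=.15);robot.goto([.4708,-.1046,.17],[np.pi,0,2.25])
from h import *
f=robot.grab_frame("wrist");cv2.imwrite("pics/w4.png",f["image"][:,:,::-1]);print(robot.sense()["t"])
E
```

```text
54.8917 [ 0.47084393 -0.10455498  0.04907641] [-5.15686571  0.78145986 15.49534364]
55.2417 [ 0.47088344 -0.10455943  0.0488107 ] [-8.03260006  3.30932361 28.93122548]
0.053023290195370255 3.293093786357563
0.05560113073788807 0.3620409727988405
0.060049511161769924 -0.3474708040347498
57.0917
```

View pics/w4.png

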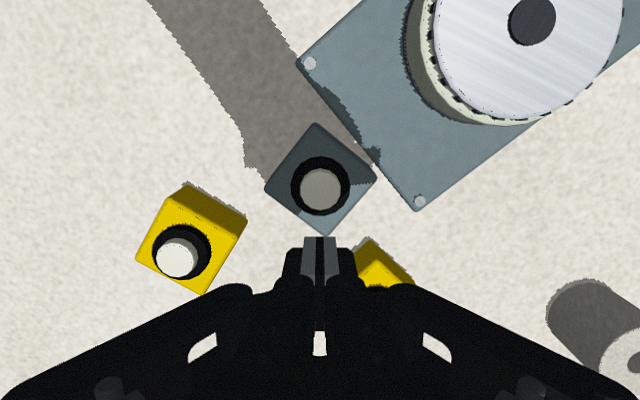

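The key at (320,188) bottomed out hard and is back up. The arm is clear of everything.

```bash
python3 -c "
from plant import robot
print(robot.close_job())"
```

```text
the job is handed in; nothing more can be done
None
```

I wound the dial to its stop (about 10.7 N), then four clicks clockwise by feel, released it, and pressed the key fully down and let it up; the job was handed in shortly after 57 s, but the verdict was not shown and I took no picture of the dial to confirm it after release.

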